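Lock the pouring tube into the tasting tap

ROBOT

A 7-joint arm with a two-finger parallel gripper is mounted at the origin on the work surface. World frame = base frame: x ahead of the robot, y to its left, z up, the work surface at z = 0. Lengths are in m, angles in degrees, forces in N, time in s.
With the tool pointing down it reaches from about 0.4 to 0.875 m from the base axis. Payload 19.3 kg.
Tool frame: the origin (TCP) lies between the finger pads; the fingertips stand ctrl.tip_reach ahead of it and the grasp point (between the pads) lies 3 mm ahead of it (ctrl.tip_reach is the distance from the TCP to the fingertips, in m); z points along the fingers, y is the direction in which the jaws open and shut (so a half turn about z gives the same grasp; the last joint's range is limited). The gripper opens to 85 mm and grips with 20 to 120 N. Pads are 22 mm wide; open, the fingers measure 114 mm over their backs; the gripper's body (76 mm by 85 mm) begins 54 mm behind the grasp point. The pads swing forward as they close: fully open they stand 13 mm farther back than shut.
Start: joints at [-77.819, 29.874, -2.08, 91.645, 1.215, 58.505, -6.463], TCP at [0.174, 0.6, 0.253] pointing down, gripper open.
Joint ranges: [-166.77, 166.77], [-17.47, 122.26], [-85.68, 81.53], [9.62, 139.38], [-72.42, 252.41], [9.2, 110.78], [-144.41, 144.41]. Speed limits (degrees/s): [108.29, 108.29, 136.94, 136.94, 172.46, 172.46, 172.46].

INTERFACE

Orientations are given as a 3x3 rotation matrix whose columns are the frame's x, y, z axes.
In Python, from rig import ctrl, cams, ticket gives the robot as it stands. The module is installed in compiled form; this text tells all that it offers.
- The arm moves only by the tool drive_tool, never from a script. Its argument "rows" is a list of rows, each an object with "xyz": the shift along the tool's x, y, z normalised to -1 to 1, where 1 is 1 m, a list of three; "twist": the turn, a rotation vector about the tool's x, y, z normalised to -1 to 1, where 1 is 90 degrees, a list of three; "jaw": the closure, from -1 (fully open) to 1 (shut), so that 0 is half open. A call has 1 to 12 rows; each row is the pose to reach, as a shift and turn from the pose commanded when the call began, along the tool's axes at that moment; what a row does not reach only later rows make up. A row lasts 1/8 s, in which the tool goes at most 62.5 mm and 10.7 degrees, less where a joint would pass 70% of its speed; a pose out of reach is approached as far as the arm can. A call with a number of a shift or a turn outside -1 to 1 is refused whole. A call with a gripper value outside its range is refused whole. The fingers move at their own pace and stop on an object; "newtons" is the grip in N (left out, the last holds). Time passes only in rows, so rows that repeat a pose let the fingers close. It gives the time, the measured TCP pose, the force and the opening at its end, in the units of the state.
- ctrl.read_state(): the state, without advancing time (a new reading comes with each control period).
- cams.read_camera(name): name is "side" or "top" or "wrist"; returns (picture, depth): 480x640x3 uint8, red, green, blue; 480x640 float32, m along the optical axis (not along the pixel's ray), 0 where there is no reading.
- cams.calibration(name): a dict with "mtx" (3x3 intrinsics, pixels), "R" (3x3) and "t" (3): a world point X has camera coordinates R X + t. Camera axes: x right, y down, z forward; pixel columns grow to the right and rows downward; lengths in m; the calibration is good to about 2 mm. A picture is of the moment at which its call begins: read the wrist's pose just before it. calibration takes no time and is no camera call; for the wrist camera it gives the pose at the moment of the call.
- ticket.job_done(): hands the job in, once; it reports no verdict.
The state is a dict: "clock": time; "joint_pos": joint angles; "joint_velocities": joint speeds; "tau": joint torques, N m; "eef_pos": TCP position; "eef_rot": TCP orientation; "ft_force": force on the tool from outside, world axes, zero at the start; "moment": the same for the moment, N m; "width": finger opening in m.
Only numpy, scipy, OpenCV 4.12 (cv2) and the standard library are available. Lean on these libraries where they do the work, as an engineer would, in place of code of your own. Each camera call takes 0.05 s, during which the arm holds its last target. There are 200 camera calls.

TASK

Take the steel pouring tube out of the wooden rinse rack and push it, upright, into the fitting of the tasting tap with the blue collar, firmly but without forcing it, until it clicks and sits fully home, with its spout pointing out over that tap's drip tray. Then, still holding it, give it a short, gentle pull straight up to check that it is locked, and let go, leaving it in; knock nothing over and shift nothing on the counter.

Things in the scene. Friction and masses are not known exactly. Their poses are not given: they have to be found in the camera images.
- tube: loose steel pouring tube, 140 mm long, 0.11 to 0.22 kg, standing upright in the rack; origin at the centre of its foot, z up along the tube, x towards its spout. It is 20 mm in diameter, with a black grip sleeve of 26 mm diameter from 95 to 140 mm above the foot and a 10 mm thick side spout that leaves it 72 mm above the foot
- tube_foot (a point): centre of the tube's foot (its origin). From there up: a cone from 12 to 20 mm diameter over 7 mm, 2 mm of 20 mm diameter, a groove 12.4 mm wide from 9 to 17 mm, then the 20 mm tube. The push rises to 5 to 14 N as the cone spreads the teeth, falls away, and 5 to 8 mm further rises steeply: that is the seat, fully home. Pulled up, the locked tube lifts about 2 mm, then the teeth hold it
- tube_grip (a point): point on the tube's axis in the black sleeve, 118 mm above the foot: grip it here from above, fingers either side of the spout's plane (closing along the tube's y)
- spout_tip (a point): outlet of the tube's side spout, 45 mm out along the tube's x and 52 mm above its foot
- tap_blue: fixed tasting tap with the empty, blue-collared white fitting; origin on the table under the fitting's axis, z up, -x towards its drip tray. Steel block 80 x 80 x 55 mm, on it the fitting, 48 mm in diameter, its top 100 mm above the table; amber tank 66 mm high on the +x side (to x = 115 mm); drip tray 8 mm high on the -x side (to x = -117 mm)
- blue_mouth (a point): centre of the blue fitting's mouth, 100 mm above the table: a bore about 22.4 mm wide. Two hidden spring teeth in it spread over the foot's cone and snap into the groove; a rigid seat stops the foot 2 mm after they shut. How deep all this lies differs every day: the seat is anywhere from 24 to 40 mm below the mouth. More than 26 N between tube and fitting does damage
- tap_red: the other tasting tap, like the first but with a red collar and closed by a red blanking plug, its top 120 mm above the table; fixed, not to be used; origin and axes as for the blue one
- rack: fixed wooden rinse rack, block 100 x 100 x 45 mm with one hole, about 22.5 mm in diameter and 30 mm deep, in which the tube stands (its foot 15 mm above the table); origin at the centre of the underside
- cup: loose white tasting cup, 56 mm across, 55 mm high; origin under its centre
- jar_a: loose green jar with red cap, 60 mm across, 85 mm high; origin under its centre
- jar_b: another such jar
- vinegar: loose amber bottle, 60 mm across, 200 mm high; origin under its centre
- bowl: loose blue bowl, 100 mm across, 40 mm high; origin under its centre
- gift_loose: loose red gift box with yellow band, 80 x 110 x 45 mm; origin under its centre
There are look-alikes about, which are no part of the job. Of the things that look like the tube, the middle-sized one is meant. Leave any green look-alike of the tap_blue alone.

How it is judged:
By the outcome, as a careful person would: the job done as asked, in the order asked, and still so for the second after the job is handed in, with the robot touching nothing.
It also fails if it takes over 64 s, if anything falls off the work surface, if the arm or the gripper's body presses on something with over 40 N, if the wrist force passes 120 N, or if a joint passes its speed limit or range.

## Working session

There is one attempt and no reset: what is moved stays moved. The work goes in short steps, Python scripts to look and compute and a tool call to move; the robot and the scene stay as the last step left them, time stands still between calls to the robot, and variables do not carry over. Pictures are saved under pics/ and viewed, about 8 in all and at most 12, crops included, and the job is handed in when it is done.

Besides the shell and the picture viewer there is one more tool, called in YAML: its name, and indented under it one key for each argument. drive_tool: Moves the arm, as the interface text tells. Its arguments: {"type":"object","properties":{"rows":{"type":"array"},"newtons":{"type":"number"}},"required":["rows"]}

```bash
mkdir -p pics; cat > h.py <<'E'
import numpy as np, cv2
from rig import ctrl,cams,ticket
def grab(n,tag):
    c=cams.calibration(n); p,d=cams.read_camera(n)
    np.savez(f'{tag}.npz',p=p,d=d,**c); cv2.imwrite(f'pics/{tag}.png',p[:,:,::-1]); return p,d,c
def load(tag): 
    z=np.load(f'{tag}.npz'); return z['p'],z['d'],{k:z[k] for k in('mtx','R','t')}
def cloud(d,c):
    v,u=np.mgrid[:480,:640]; r=np.stack([u,v,np.ones_like(u)],-1)@np.linalg.inv(c['mtx']).T
    return (r*d[...,None]-c['t'])@c['R']
def plane(u,v,z,c):
    r=c['R'].T@np.linalg.inv(c['mtx'])@[u,v,1]; o=-c['R'].T@c['t']; return o+r*(z-o[2])/r[2]
def proj(X,c):
    q=c['mtx']@(c['R']@np.array(X)+c['t']); return q[:2]/q[2]
E
python3 - <<'E'
from h import *
s=ctrl.read_state();print(s,ctrl.tip_reach)
for n in('top','side','wrist'):
    p,d,c=grab(n,n+'0'); print(n,-c['R'].T@c['t'],c['R'][2],c['mtx'][0,0])
E
```

```text
{'clock': 0.0, 'joint_pos': array([-77.82074924,  29.90883707,  -2.08214404,  91.67278566,
         1.21487639,  58.50406401,  -6.46206864]), 'joint_velocities': array([ 0.0194563 ,  0.09275142,  0.08972952,  0.01698038, -0.02174752,
       -0.03434162, -0.00139194]), 'tau': array([ 1.18108732e-03, -9.27109981e+01,  1.98014684e+00, -3.69928586e+01,
        1.78740505e-02,  8.23478505e-03,  9.20696351e-06]), 'eef_pos': array([0.1743264 , 0.59988   , 0.25273527]), 'eef_rot': array([[-9.60291940e-01,  2.78997014e-01, -2.36807456e-04],
       [ 2.78997104e-01,  9.60291330e-01, -1.08486232e-03],
       [-7.52692011e-05, -1.10785314e-03, -9.99999383e-01]]), 'ft_force': array([ 0.45625461,  0.52396602, -0.77182891]), 'moment': array([ 0.05335123,  0.00264164, -0.06698927]), 'width': 0.08566000885435845} 0.022
top [0.33054856 0.01155337 1.02927738] [ 0.18550282  0.003382   -0.98263791] 451.6560786439347
side [ 0.31972974 -0.86576286  0.75593666] [ 0.18387409  0.78780001 -0.58784476] 525.4784030660429
wrist [0.10110436 0.62296818 0.37458315] [ 0.28683248 -0.0845508  -0.95424226] 350.9711192481407
```

View pics/top0.png

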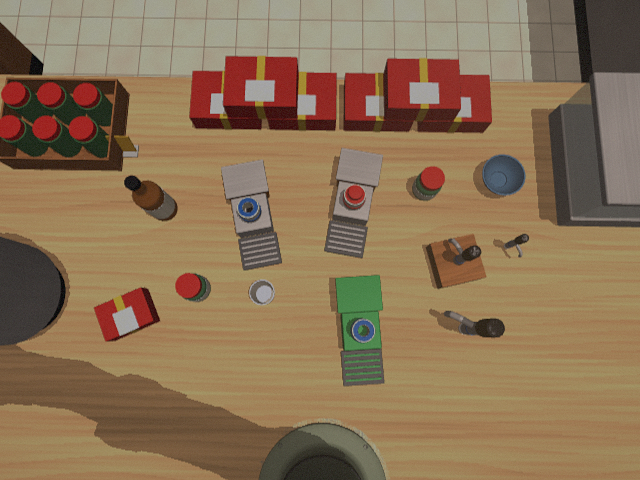

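View pics/side0.png

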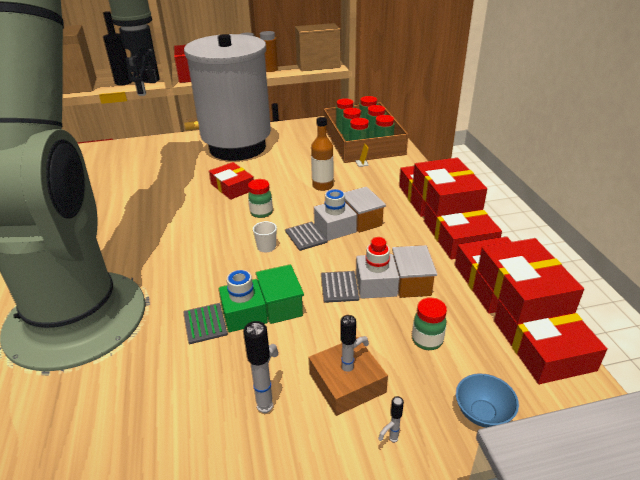

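The top view shows three tube look-alikes: a large one at (488,327), one in the rack at (470,253) and a small one at (518,240). The middle-sized one is the tube in the rack. The blue-collared steel tap is at (248,209), the red one at (355,195) and the green decoy at (363,330). In the side view, the rack tube is at (348,340) and the blue tap at (335,205).

```bash
python3 - <<'E'
from h import *
for n in('top0','side0'):
    p,d,c=load(n); X=cloud(d,c); hsv=cv2.cvtColor(p,cv2.COLOR_RGB2HSV)
    np.set_printoptions(precision=4,suppress=True)
    box={'top0':dict(rack=(425,230,490,290),blue=(230,190,268,232)),'side0':dict(rack=(305,310,390,410),blue=(322,185,350,215))}[n]
    def roi(k): u0,v0,u1,v1=box[k]; m=np.zeros((480,640),bool); m[v0:v1,u0:u1]=1; return m
    m=roi('rack')
    for lo,hi in((.10,.112),(.112,.125),(.125,.14),(.14,.15),(.15,.16)):
        q=X[m&(X[...,2]>lo)&(X[...,2]<hi)]; print(n,'tube',lo,len(q),q.mean(0),q.min(0),q.max(0)) if len(q) else None
    sp=X[m&(X[...,2]>.055)&(X[...,2]<.105)]; print('spout',len(sp),sp.min(0),sp.max(0))
    top=X[m&(abs(X[...,2]-.045)<.006)]; print('rack',cv2.minAreaRect(top[:,:2].astype(np.float32)),np.median(top[:,2]))
    b=roi('blue')&(hsv[...,0]>100)&(hsv[...,0]<125)&(hsv[...,1]>130)
    q=X[b]; print('blue',len(q),q.mean(0),q.min(0),q.max(0)); v,u=np.nonzero(b); print('el',cv2.fitEllipse(cv2.convexHull(np.c_[u,v].astype(np.int32))))
    q=X[roi('blue')&(X[...,2]>.09)];print('fit>.09',len(q),q.min(0),q.max(0))
p,_,_=load('top0'); q,_,_=load('side0')
a=cv2.resize(p[215:305,415:535],(720,540),interpolation=2)
b=cv2.resize(p[150:280,205:285],(332,540),interpolation=2)
b2=cv2.resize(q[310:420,300:410],(400,400),interpolation=2)
cv2.imwrite('pics/crop1.png',np.hstack([cv2.resize(a,(460,345)),cv2.resize(b,(212,345))])[:,:,::-1])
E
```

```text
top0 tube 0.1 5 [ 0.4871 -0.284   0.1037] [ 0.4811 -0.2875  0.101 ] [ 0.4962 -0.281   0.1119]
top0 tube 0.112 31 [ 0.4854 -0.2837  0.1187] [ 0.4772 -0.2954  0.1122] [ 0.4997 -0.2792  0.125 ]
top0 tube 0.125 30 [ 0.4859 -0.2834  0.1326] [ 0.4771 -0.2945  0.1257] [ 0.5013 -0.2793  0.1397]
top0 tube 0.14 24 [ 0.4859 -0.2827  0.1449] [ 0.4778 -0.2905  0.14  ] [ 0.5008 -0.2792  0.1495]
top0 tube 0.15 133 [ 0.4896 -0.2912  0.1542] [ 0.4775 -0.3037  0.1504] [ 0.5015 -0.2783  0.1577]
spout 162 [ 0.4799 -0.2956  0.0555] [ 0.5314 -0.2655  0.1025]
rack ((0.49017176032066345, -0.29221102595329285), (0.10066088289022446, 0.1014801636338234), 14.112220764160156) 0.04450389257447461
blue 160 [0.5878 0.1665 0.0996] [0.5652 0.1433 0.0767] [0.6081 0.1859 0.1049]
el ((248.8848419189453, 209.36993408203125), (21.03211212158203, 23.215137481689453), 144.5348358154297)
fit>.09 336 [0.3305 0.0116 0.0901] [0.6118 0.1902 1.0293]
side0 tube 0.1 41 [ 0.4858 -0.3023  0.1051] [ 0.4757 -0.3075  0.1001] [ 0.4966 -0.2934  0.1118]
side0 tube 0.112 89 [ 0.4851 -0.3039  0.1187] [ 0.4753 -0.3093  0.1121] [ 0.4991 -0.2915  0.1249]
side0 tube 0.125 105 [ 0.485  -0.3038  0.1328] [ 0.4747 -0.3085  0.1251] [ 0.4985 -0.2924  0.1397]
side0 tube 0.14 69 [ 0.4853 -0.3037  0.1454] [ 0.4748 -0.309   0.1404] [ 0.4982 -0.2934  0.1499]
side0 tube 0.15 164 [ 0.4874 -0.2963  0.1537] [ 0.4754 -0.3082  0.1501] [ 0.5001 -0.2819  0.157 ]
spout 350 [ 0.4774 -0.3064  0.0558] [ 0.5312 -0.2719  0.1048]
rack ((0.48756223917007446, -0.2956237196922302), (0.10107836872339249, 0.10249185562133789), 14.060617446899414) 0.04411864742062611
blue 120 [0.5771 0.1311 0.107 ] [ 0.3197 -0.8658  0.0714] [0.6059 0.1841 0.7559]
el ((334.6582336425781, 199.39588928222656), (19.98245620727539, 21.402877807617188), 74.75845336914062)
fit>.09 212 [ 0.3197 -0.8658  0.0902] [0.6075 0.1915 0.7559]
```

View pics/crop1.png

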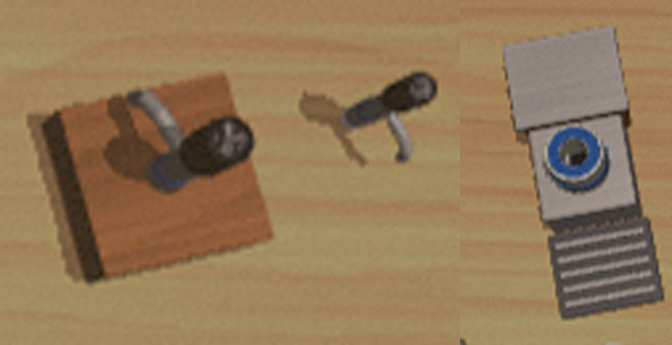

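The crop confirms the choice: the sleeved tube in the rack is larger than the loose small one on its right, and its spout points up-left. The blue fitting is empty. Next I compute both headings and a first move over the blue tap for a wrist-camera look.

```bash
cat >> h.py <<'E'
def go(x,y,z,yaw,dy=0):
    "shift/twist in tool axes & units to reach TCP xyz, tool x at yaw, z straight down"
    from scipy.spatial.transform import Rotation as Ro
    s=ctrl.read_state(); R=s['eef_rot']; a=np.radians(yaw)
    T=np.array([[np.cos(a),np.sin(a),0],[np.sin(a),-np.cos(a),0],[0,0,-1]])
    w=Ro.from_matrix(R.T@T).as_rotvec(degrees=True)/90
    print('pos',s['eef_pos'].round(4),'yaw',np.degrees(np.arctan2(R[1,0],R[0,0])).round(2),'xyz',(R.T@(np.array([x,y,z])-s['eef_pos'])).round(4),'twist',w.round(4),'j7',s['joint_pos'][6].round(1),'t',s['clock'],'F',s['ft_force'].round(2),'w',s['width'].round(4))
E
python3 - <<'E'
from h import *
np.set_printoptions(precision=4,suppress=True)
A=np.array([.488,-.2935])
for n,(u0,v0,u1,v1),(a0,b0,a1,b1) in(('top0',(425,230,490,290),(215,150,290,275)),('side0',(305,310,390,410),(280,180,390,250))):
    p,d,c=load(n);X=cloud(d,c)
    m=np.zeros((480,640),bool);m[v0:v1,u0:u1]=1
    q=X[m&(X[...,2]>.058)&(X[...,2]<.095)][:,:2]-A; q=q[np.hypot(*q.T)>.022]; print(n,'spout',len(q),np.degrees(np.arctan2(*q.mean(0)[::-1])),np.hypot(*q.T).max(), q.mean(0)+A)
    m[:]=0;m[b0:b1,a0:a1]=1
    for k,z in(('block',.055),('tank',.066),('tray',.008)):
        w=(m&(abs(X[...,2]-z)<.004)).astype(np.uint8); w=cv2.morphologyEx(w,cv2.MORPH_OPEN,np.ones((3,3)))>0
        if w.sum()>20: print(k,w.sum(),cv2.minAreaRect(X[w][:,:2].astype(np.float32)))
go(.588,.165,.30,194)
E
```

```text
top0 spout 70 31.613232226519525 0.05099046107992163 [ 0.5192 -0.2743]
block 666 ((0.5877456068992615, 0.16781359910964966), (0.08017896860837936, 0.07968977093696594), 11.890151977539062)
tank 1322 ((0.6624968647956848, 0.18385353684425354), (0.07686033099889755, 0.09588484466075897), 12.464808464050293)
tray 1141 ((0.5112124085426331, 0.15146991610527039), (0.0766943171620369, 0.09010792523622513), 12.229742050170898)
side0 spout 81 23.669800233178606 0.04732880610756951 [ 0.5197 -0.2796]
block 324 ((0.5839307308197021, 0.1638900339603424), (0.07801933586597443, 0.08089639991521835), 11.590590476989746)
tank 593 ((0.6312283873558044, 0.17394405603408813), (0.13583315908908844, 0.09962686896324158), 13.447502136230469)
tray 685 ((0.5673696994781494, 0.1612744927406311), (0.19863784313201904, 0.09449172765016556), 12.05674934387207)Traceback (most recent call last):
  File "<stdin>", line 12, in <module>
  File "h.py", line 21, in go
    print('pos',s['eef_pos'].round(4),'yaw',np.degrees(np.arctan2(R[1,0],R[0,0])).round(2),'xyz',(R.T@(np.array([x,y,z])-s['eef_pos'])).round(4),'twist',w.round(4),'j7',s['joint_pos'][6].round(1),'t',s['clock'],'F',s['ft_force'].round(2),'w',s['width'].round(4))
                                                                                                                                                                                                                                                  ^^^^^^^^^^^^^^^^
AttributeError: 'float' object has no attribute 'round'
```

```bash
sed -i "s/s\['width'\].round(4)/round(float(s['width']),4)/" h.py; python3 -c "
from h import *
go(.587,.166,.30,192)"
```

```text
pos [0.1744 0.5999 0.2529] yaw 163.79 xyz [-0.5173 -0.3016 -0.0469] twist [-6.000e-04 -1.000e-04 -3.134e-01] j7 -6.5 t 0.15 F [-0.27  0.81 -0.24] w 0.0853
```

drive_tool:
  rows:
    - {"xyz": [0,0,-0.047],"twist": [0,0,-0.1],"jaw": -1}
    - {"xyz": [-0.517,-0.302,-0.047],"twist": [0,0,-0.313],"jaw": -1}
    - {"xyz": [-0.517,-0.302,-0.047],"twist": [0,0,-0.313],"jaw": -1}
    - {"xyz": [-0.517,-0.302,-0.047],"twist": [0,0,-0.313],"jaw": -1}
    - {"xyz": [-0.517,-0.302,-0.047],"twist": [0,0,-0.313],"jaw": -1}
    - {"xyz": [-0.517,-0.302,-0.047],"twist": [0,0,-0.313],"jaw": -1}
    - {"xyz": [-0.517,-0.302,-0.047],"twist": [0,0,-0.313],"jaw": -1}
    - {"xyz": [-0.517,-0.302,-0.047],"twist": [0,0,-0.313],"jaw": -1}
    - {"xyz": [-0.517,-0.302,-0.047],"twist": [0,0,-0.313],"jaw": -1}
    - {"xyz": [-0.517,-0.302,-0.047],"twist": [0,0,-0.313],"jaw": -1}
    - {"xyz": [-0.517,-0.302,-0.047],"twist": [0,0,-0.313],"jaw": -1}
    - {"xyz": [-0.517,-0.302,-0.047],"twist": [0,0,-0.313],"jaw": -1}

```text
clock: 1.65
eef_pos: [0.5879, 0.163, 0.2997]
eef_rot: [[-0.979, -0.203, -0.0], [-0.203, 0.979, -0.001], [0.001, -0.001, -1.0]]
ft_force: [-1.0, 0.7, -1.4]
width: 0.0853
```

drive_tool:
  rows:
    - {"xyz": [0,0,0],"twist": [0,0,0],"jaw": -1}
    - {"xyz": [0,0,0],"twist": [0,0,0],"jaw": -1}

```text
clock: 1.9
eef_pos: [0.586, 0.167, 0.3004]
eef_rot: [[-0.978, -0.209, -0.0], [-0.209, 0.978, 0.0], [0.0, 0.0, -1.0]]
ft_force: [0.6, -0.7, -0.1]
width: 0.0856
```

```bash
python3 - <<'E'
from h import *
np.set_printoptions(precision=4,suppress=True)
p,d,c=grab('wrist','w1'); print(proj([.587,.166,.1],c))
X=cloud(d,c);hsv=cv2.cvtColor(p,cv2.COLOR_RGB2HSV)
b=((hsv[...,0]>100)&(hsv[...,0]<125)&(hsv[...,1]>130)&(np.hypot(X[...,0]-.587,X[...,1]-.166)<.04)).astype(np.uint8)
cs,h=cv2.findContours(b,cv2.RETR_CCOMP,cv2.CHAIN_APPROX_NONE)
for q in cs:
    if len(q)>15:
        e=cv2.fitEllipse(q);print(len(q),e,plane(*e[0],.1,c))
for k,z in(('block',.055),('tank',.066),('tray',.008),('top',.1)):
    w=((abs(X[...,2]-z)<.004)&(np.hypot(X[...,0]-.587,X[...,1]-.166)<.13)).astype(np.uint8);w=cv2.morphologyEx(w,cv2.MORPH_OPEN,np.ones((3,3)))>0
    if w.sum()>20: print(k,w.sum(),cv2.minAreaRect(X[w][:,:2].astype(np.float32)),X[w].mean(0))
go(.488,-.2935,.30,27.6)
E
```

```text
[313.5754 219.8438]
119 ((316.9842224121094, 220.54457092285156), (40.26328659057617, 42.011627197265625), 94.27001953125) [0.587  0.1693 0.1   ]
82 ((316.9115905761719, 221.0399627685547), (27.417612075805664, 28.159494400024414), 95.58875274658203) [0.5875 0.1693 0.1   ]
block 3269 ((0.5871629118919373, 0.16908806562423706), (0.07929730415344238, 0.08009223639965057), 12.13563346862793) [0.5796 0.1676 0.0561]
tank 5582 ((0.6477704644203186, 0.1821325123310089), (0.10565359145402908, 0.09589844197034836), 11.828095436096191) [0.6603 0.185  0.0671]
tray 5121 ((0.5103640556335449, 0.15270337462425232), (0.07417502999305725, 0.09017159789800644), 11.993280410766602) [0.5092 0.1526 0.0095]
top 1528 ((0.5870087146759033, 0.16886113584041595), (0.0464368499815464, 0.04627872258424759), 11.602738380432129) [0.5864 0.1688 0.1017]
pos [0.586  0.1669 0.3004] yaw -167.95 xyz [ 0.192  -0.4298  0.0003] twist [-0.     -0.0003  1.8273] j7 81.4 t 1.95 F [0.03 0.2  0.04] w 0.0854
```

View pics/w1.png

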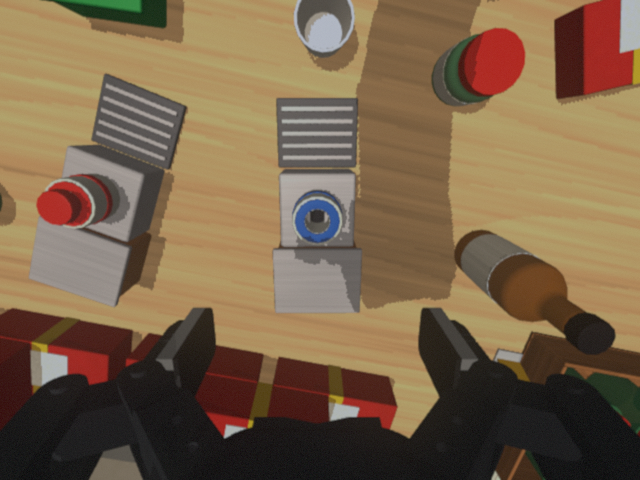

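The wrist view shows the blue mouth at pixel (317,221), so (0.587, 0.169), with tap yaw 12°. The tray is at the top of the frame and the route is clear. Now I move over the rack.

drive_tool:
  rows:
    - {"xyz": [0.192,-0.43,0],"twist": [0,0,0.95],"jaw": -1}
    - {"xyz": [0.192,-0.43,0],"twist": [0,0,0.95],"jaw": -1}
    - {"xyz": [0.192,-0.43,0],"twist": [0,0,0.95],"jaw": -1}
    - {"xyz": [0.192,-0.43,0],"twist": [0,0,0.95],"jaw": -1}
    - {"xyz": [0.192,-0.43,0],"twist": [0,0,0.95],"jaw": -1}
    - {"xyz": [0.192,-0.43,0],"twist": [0,0,0.95],"jaw": -1}
    - {"xyz": [0.192,-0.43,0],"twist": [0,0,0.95],"jaw": -1}
    - {"xyz": [0.192,-0.43,0],"twist": [0,0,0.95],"jaw": -1}
    - {"xyz": [0.192,-0.43,0],"twist": [0,0,0.95],"jaw": -1}
    - {"xyz": [0.192,-0.43,0],"twist": [0,0,0.95],"jaw": -1}

```text
clock: 3.2
eef_pos: [0.4884, -0.2934, 0.3003]
eef_rot: [[-0.286, 0.958, 0.0], [0.958, 0.286, 0.001], [0.0, 0.0, -1.0]]
ft_force: [0.8, 0.2, -0.3]
width: 0.0853
```

drive_tool:
  rows:
    - {"xyz": [0,0,0.04],"twist": [0,0,0.877],"jaw": -1}
    - {"xyz": [0,0,0.04],"twist": [0,0,0.877],"jaw": -1}
    - {"xyz": [0,0,0.04],"twist": [0,0,0.877],"jaw": -1}
    - {"xyz": [0,0,0.04],"twist": [0,0,0.877],"jaw": -1}
    - {"xyz": [0,0,0.04],"twist": [0,0,0.877],"jaw": -1}
    - {"xyz": [0,0,0.04],"twist": [0,0,0.877],"jaw": -1}
    - {"xyz": [0,0,0.04],"twist": [0,0,0.877],"jaw": -1}
    - {"xyz": [0,0,0.04],"twist": [0,0,0.877],"jaw": -1}
    - {"xyz": [0,0,0.04],"twist": [0,0,0.877],"jaw": -1}
    - {"xyz": [0,0,0.04],"twist": [0,0,0.877],"jaw": -1}
    - {"xyz": [0,0,0.04],"twist": [0,0,0.877],"jaw": -1}

```text
clock: 4.58
eef_pos: [0.488, -0.2943, 0.2604]
eef_rot: [[0.886, 0.464, 0.0], [0.464, -0.886, 0.0], [0.0, -0.0, -1.0]]
ft_force: [-0.3, 0.1, -0.3]
width: 0.085
```

```bash
python3 - <<'E'
from h import *
np.set_printoptions(precision=4,suppress=True)
p,d,c=grab('wrist','w2'); X=cloud(d,c)
A=np.array([.488,-.2935]); r=np.hypot(X[...,0]-A[0],X[...,1]-A[1])
m=(r<.06)&(X[...,2]<.17)
for lo,hi in((.105,.12),(.12,.135),(.135,.15),(.15,.162)):
    q=X[m&(X[...,2]>lo)&(X[...,2]<hi)]
    if len(q): print(lo,len(q),q.mean(0),q.min(0),q.max(0),cv2.minEnclosingCircle(q[:,:2].astype(np.float32)))
q=X[m&(X[...,2]>.06)&(X[...,2]<.098)]; q=q[np.hypot(*(q[:,:2]-A).T)>.022]
dd=q[:,:2]-A; print('spout yaw',np.degrees(np.arctan2(dd[:,1],dd[:,0]).mean()),len(q)); vx=cv2.fitLine(q[:,:2].astype(np.float32),2,0,.01,.01).ravel();print(vx)
w=(abs(X[...,2]-.045)<.004)&(r<.09); print('rack',cv2.minAreaRect(X[w][:,:2].astype(np.float32)))
go(.488,-.2935,.136,27.6)
E
```

```text
0.105 59 [ 0.4984 -0.2867  0.1164] [ 0.4847 -0.3005  0.1126] [ 0.5022 -0.2781  0.1199] ((0.4911733567714691, -0.2897108197212219), 0.012731681577861309)
0.12 143 [ 0.4987 -0.2863  0.1277] [ 0.4859 -0.3012  0.12  ] [ 0.5023 -0.278   0.1348] ((0.4914679527282715, -0.2899446189403534), 0.012693501077592373)
0.135 173 [ 0.4985 -0.2863  0.1426] [ 0.4847 -0.3011  0.135 ] [ 0.5025 -0.278   0.1499] ((0.4910065531730652, -0.28998562693595886), 0.012885907664895058)
0.15 1092 [ 0.4904 -0.2904  0.1559] [ 0.477  -0.3036  0.15  ] [ 0.5023 -0.278   0.1582] ((0.489334374666214, -0.290920227766037), 0.013094328343868256)
spout yaw 31.824684437538497 445
[ 0.8766  0.4812  0.5194 -0.2741]
rack ((0.48871442675590515, -0.2912476658821106), (0.10094673931598663, 0.10032877326011658), 13.90280818939209)
pos [ 0.488  -0.2944  0.2603] yaw 27.6 xyz [ 0.0004 -0.0008  0.1243] twist [-0.0001 -0.0002 -0.    ] j7 -11.5 t 4.625 F [0.04 1.39 0.23] w 0.0856
```

View pics/w2.png

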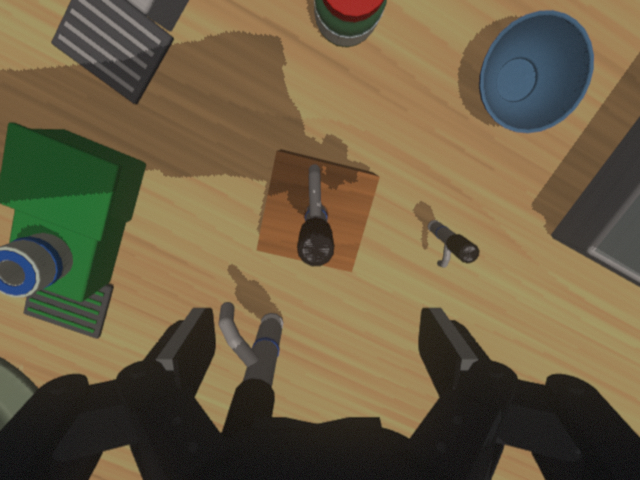

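The wrist view shows the rack tube at (316,245), the small one at (460,247) and the tall one at (260,350). Before descending, I check the clearance to the tall one.

```bash
python3 - <<'E'
from h import *
np.set_printoptions(precision=4,suppress=True)
p,d,c=load('side0');X=cloud(d,c);q=X[320:415,240:282].reshape(-1,3);q=q[(q[:,2]>.03)&(q[:,2]<.5)&(q[:,1]<-.2)];print(q.min(0),q.max(0),np.median(q,0))
go(.489,-.2915,.136,29)
E
```

```text
[ 0.3223 -0.3318  0.03  ] [ 0.3745 -0.2594  0.1937] [ 0.3403 -0.3239  0.1399]
pos [ 0.488  -0.2944  0.2603] yaw 27.6 xyz [ 0.0023 -0.0021  0.1243] twist [-0.0001 -0.0002 -0.0156] j7 -11.5 t 4.625 F [0.04 1.39 0.23] w 0.0856
```

drive_tool:
  rows:
    - {"xyz": [0.0023,-0.0021,0.04],"twist": [0,0,-0.0156],"jaw": -1}
    - {"xyz": [0.0023,-0.0021,0.08],"twist": [0,0,-0.0156],"jaw": -1}
    - {"xyz": [0.0023,-0.0021,0.11],"twist": [0,0,-0.0156],"jaw": -1}
    - {"xyz": [0.0023,-0.0021,0.1243],"twist": [0,0,-0.0156],"jaw": -1}
    - {"xyz": [0.0023,-0.0021,0.1243],"twist": [0,0,-0.0156],"jaw": -1}
    - {"xyz": [0.0023,-0.0021,0.1243],"twist": [0,0,-0.0156],"jaw": 0}
    - {"xyz": [0.0023,-0.0021,0.1243],"twist": [0,0,-0.0156],"jaw": 0.2}
  newtons: 20

```text
clock: 5.5
eef_pos: [0.4894, -0.2918, 0.1369]
eef_rot: [[0.875, 0.484, 0.001], [0.484, -0.875, -0.0], [0.001, 0.001, -1.0]]
ft_force: [-0.9, 0.6, 0.4]
width: 0.0517
```

drive_tool:
  rows:
    - {"xyz": [0,0,0],"twist": [0,0,0],"jaw": 0.3}
    - {"xyz": [0,0,0],"twist": [0,0,0],"jaw": 0.4}
    - {"xyz": [0,0,0],"twist": [0,0,0],"jaw": 1}
    - {"xyz": [0,0,0],"twist": [0,0,0],"jaw": 1}
    - {"xyz": [0,0,0],"twist": [0,0,0],"jaw": 1}
    - {"xyz": [0,0,0],"twist": [0,0,0],"jaw": 1}

```text
clock: 6.25
eef_pos: [0.4893, -0.2919, 0.1364]
eef_rot: [[0.875, 0.484, 0.001], [0.484, -0.875, -0.0], [0.001, 0.001, -1.0]]
ft_force: [0.4, -0.9, 6.1]
width: 0.0253
```

drive_tool:
  rows:
    - {"xyz": [0,0,0],"twist": [0,0,0],"jaw": 1}
    - {"xyz": [0,0,0],"twist": [0,0,0],"jaw": 1}
    - {"xyz": [0,0,-0.005],"twist": [0,0,0],"jaw": 1}
    - {"xyz": [0,0,-0.02],"twist": [0,0,0],"jaw": 1}
    - {"xyz": [0,0,-0.04],"twist": [0,0,0],"jaw": 1}
    - {"xyz": [0,0,-0.08],"twist": [0,0,0],"jaw": 1}
    - {"xyz": [0,0,-0.13],"twist": [0,0,0],"jaw": 1}
    - {"xyz": [0,0,-0.18],"twist": [0,0,0],"jaw": 1}
    - {"xyz": [0,0,-0.194],"twist": [0,0,0],"jaw": 1}
    - {"xyz": [0,0,-0.194],"twist": [0,0,0],"jaw": 1}
  newtons: 70

```text
clock: 7.5
eef_pos: [0.489, -0.2915, 0.3305]
eef_rot: [[0.875, 0.484, 0.001], [0.484, -0.875, 0.0], [0.001, 0.0, -1.0]]
ft_force: [0.0, -0.2, -3.1]
width: 0.0245
```

```bash
python3 - <<'E'
from h import *
grab('wrist','w3');grab('side','s3')
go(.587,.168,.33,192)
E
```

```text
pos [ 0.4886 -0.2912  0.3289] yaw 28.95 xyz [ 0.3083 -0.3542 -0.0008] twist [-9.0000e-04 -1.2000e-03 -1.8117e+00] j7 -13.8 t 7.6 F [ 1.23 -0.02 -1.92] w 0.024
```

View pics/w3.png

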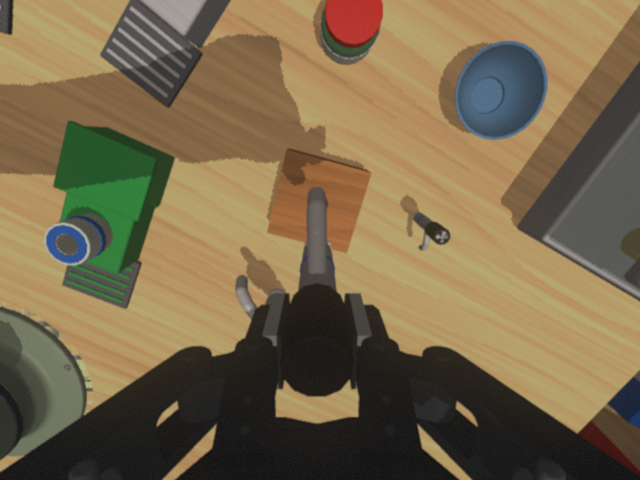

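The tube is held upright with its spout along tool x, and the spout tip shows at (317,192). Now I carry it over the blue tap.

drive_tool:
  rows:
    - {"xyz": [0.03,-0.035,0],"twist": [0,0,-0.08],"jaw": 1}
    - {"xyz": [0.06,-0.07,0],"twist": [0,0,-0.16],"jaw": 1}
    - {"xyz": [0.09,-0.105,0],"twist": [0,0,-0.25],"jaw": 1}
    - {"xyz": [0.12,-0.14,0],"twist": [0,0,-0.33],"jaw": 1}
    - {"xyz": [0.15,-0.175,0],"twist": [0,0,-0.41],"jaw": 1}
    - {"xyz": [0.18,-0.21,0],"twist": [0,0,-0.5],"jaw": 1}
    - {"xyz": [0.21,-0.245,0],"twist": [0,0,-0.58],"jaw": 1}
    - {"xyz": [0.24,-0.28,0],"twist": [0,0,-0.66],"jaw": 1}
    - {"xyz": [0.27,-0.31,0],"twist": [0,0,-0.75],"jaw": 1}
    - {"xyz": [0.295,-0.34,0],"twist": [0,0,-0.83],"jaw": 1}
    - {"xyz": [0.308,-0.354,0],"twist": [0,0,-0.9],"jaw": 1}
    - {"xyz": [0.308,-0.354,0],"twist": [0,0,-0.92],"jaw": 1}

```text
clock: 9.1
eef_pos: [0.5867, 0.1684, 0.3281]
eef_rot: [[-0.374, 0.928, -0.003], [0.928, 0.374, -0.001], [0.0, -0.003, -1.0]]
ft_force: [-0.2, -0.4, -1.8]
width: 0.0246
```

drive_tool:
  rows:
    - {"xyz": [0,0,0],"twist": [0,0,-0.09],"jaw": 1}
    - {"xyz": [0,0,0],"twist": [0,0,-0.19],"jaw": 1}
    - {"xyz": [0,0,0],"twist": [0,0,-0.29],"jaw": 1}
    - {"xyz": [0,0,0],"twist": [0,0,-0.39],"jaw": 1}
    - {"xyz": [0,0,0],"twist": [0,0,-0.49],"jaw": 1}
    - {"xyz": [0,0,0],"twist": [0,0,-0.59],"jaw": 1}
    - {"xyz": [0,0,0],"twist": [0,0,-0.69],"jaw": 1}
    - {"xyz": [0,0,0],"twist": [0,0,-0.79],"jaw": 1}
    - {"xyz": [0,0,0],"twist": [0,0,-0.87],"jaw": 1}
    - {"xyz": [0,0,0],"twist": [0,0,-0.892],"jaw": 1}
    - {"xyz": [0,0,0],"twist": [0,0,-0.892],"jaw": 1}

```text
clock: 10.48
eef_pos: [0.5871, 0.1665, 0.3296]
eef_rot: [[-0.979, -0.205, -0.001], [-0.205, 0.979, -0.0], [0.001, -0.0, -1.0]]
ft_force: [-0.0, 0.2, -0.9]
width: 0.0243
```

```bash
python3 - <<'E'
from h import *
go(.587,.168,.26,192)
for n in('wrist','side','top'): grab(n,n+'4')
p=[load(n+'4')[0] for n in('side','wrist')]
cv2.imwrite('pics/c4.png',np.hstack([cv2.resize(p[0][60:270,240:420],(411,480),interpolation=2),cv2.resize(p[1][80:400,190:450],(389,480))])[:,:,::-1])
E
```

```text
pos [0.5871 0.1665 0.3296] yaw -168.16 xyz [-0.0002  0.0015  0.0696] twist [-0.0002 -0.0005 -0.0018] j7 83.9 t 10.475 F [-0.02  0.15 -0.89] w 0.0243
```

View pics/c4.png

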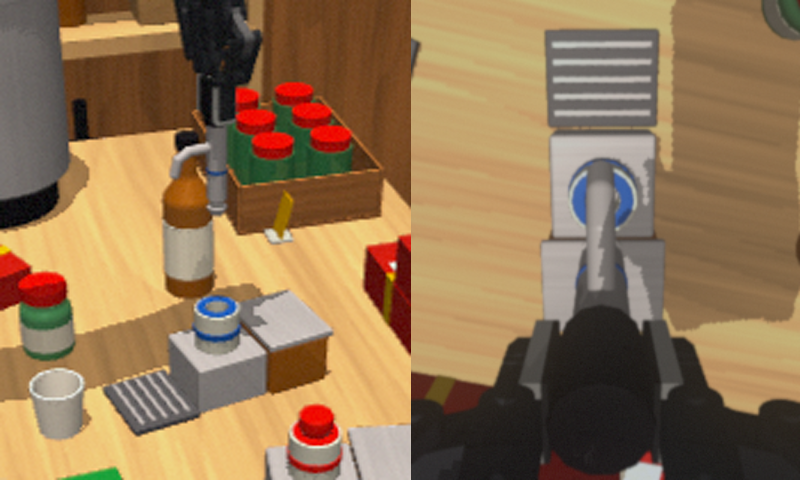

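The side crop shows the tube upright above the fitting, and in the wrist crop it is centred across the collar. I go lower and then measure foot against mouth in the same images.

drive_tool:
  rows:
    - {"xyz": [0,0.0015,0.03],"twist": [0,0,-0.002],"jaw": 1}
    - {"xyz": [0,0.0015,0.06],"twist": [0,0,-0.002],"jaw": 1}
    - {"xyz": [0,0.0015,0.08],"twist": [0,0,-0.002],"jaw": 1}
    - {"xyz": [0,0.0015,0.085],"twist": [0,0,-0.002],"jaw": 1}
    - {"xyz": [0,0.0015,0.085],"twist": [0,0,-0.002],"jaw": 1}

```text
clock: 11.25
eef_pos: [0.5871, 0.1687, 0.2454]
eef_rot: [[-0.978, -0.211, 0.0], [-0.211, 0.978, -0.0], [-0.0, -0.0, -1.0]]
ft_force: [-0.9, 0.7, -1.5]
width: 0.0246
```

```bash
python3 - <<'E'
from h import *
np.set_printoptions(precision=4,suppress=True)
go(.587,.168,.23,192)
for n in('wrist','side','top'):
    p,d,c=grab(n,n+'5'); print(n,'mouth px',proj([.587,.168,.1],c),'foot px',proj([.587,.168,.124],c))
    X=cloud(d,c); r=np.hypot(X[...,0]-.587,X[...,1]-.167)
    for lo,hi in((.13,.15),(.15,.168),(.085,.106)):
        q=X[(r<.04)&(X[...,2]>lo)&(X[...,2]<hi)]
        if len(q)>9: print(lo,len(q),q.mean(0),q.min(0),q.max(0))
p=[load(n+'5')[0] for n in('side','wrist')]
cv2.imwrite('pics/c5.png',np.hstack([cv2.resize(p[0][120:230,290:380],(400,490),interpolation=2),cv2.resize(p[1][120:280,255:385],(398,490))])[:,:,::-1])
E
```

```text
pos [0.5871 0.1687 0.2454] yaw -167.83 xyz [ 0.0002 -0.0007  0.0154] twist [-0.      0.0001  0.0019] j7 84.5 t 11.25 F [-0.86  0.67 -1.49] w 0.0246
wrist mouth px [313.8462 234.6673] foot px [313.6046 243.6984]
0.13 58 [0.583  0.1709 0.14  ] [0.5792 0.1609 0.1317] [0.59   0.1803 0.1498]
0.15 74 [0.582  0.1701 0.1589] [0.5788 0.1609 0.1504] [0.5886 0.18   0.1679]
0.085 1453 [0.5838 0.1676 0.1009] [0.5642 0.1453 0.0854] [0.6093 0.1928 0.1043]
side mouth px [334.6791 192.6832] foot px [334.6428 183.9561]
0.13 63 [0.584  0.1614 0.1393] [0.5756 0.1539 0.1302] [0.5943 0.173  0.1493]
0.15 61 [0.5836 0.1609 0.1587] [0.5756 0.1558 0.1501] [0.594  0.1737 0.1677]
0.085 255 [0.5841 0.1593 0.0955] [0.5616 0.1382 0.085 ] [0.6077 0.1896 0.1032]
top mouth px [247.2601 207.5092] foot px [245.4615 204.3943]
0.085 22 [0.5912 0.1463 0.0977] [0.5801 0.1439 0.0879] [0.6015 0.1499 0.1022]
```

View pics/c5.png

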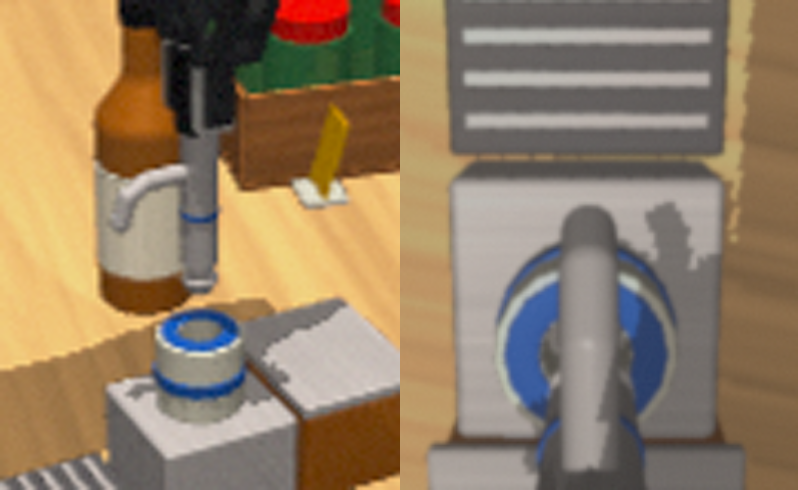

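Side and wrist views agree: aligned in x, and the tube is about 1.3 mm too far in +y. I correct that and descend to the mouth, then in by about 10 mm.

drive_tool:
  rows:
    - {"xyz": [0,-0.0013,0.007],"twist": [0,0,0],"jaw": 1}
    - {"xyz": [0,-0.0013,0.014],"twist": [0,0,0],"jaw": 1}
    - {"xyz": [0,-0.0013,0.018],"twist": [0,0,0],"jaw": 1}
    - {"xyz": [0,-0.0013,0.021],"twist": [0,0,0],"jaw": 1}
    - {"xyz": [0,-0.0013,0.0235],"twist": [0,0,0],"jaw": 1}
    - {"xyz": [0,-0.0013,0.025],"twist": [0,0,0],"jaw": 1}
    - {"xyz": [0,-0.0013,0.0265],"twist": [0,0,0],"jaw": 1}
    - {"xyz": [0,-0.0013,0.028],"twist": [0,0,0],"jaw": 1}

```text
clock: 12.4
eef_pos: [0.5872, 0.1674, 0.217]
eef_rot: [[-0.977, -0.211, 0.0], [-0.211, 0.977, -0.0], [-0.0, -0.0, -1.0]]
ft_force: [-0.6, -0.4, -2.2]
width: 0.0243
```

```bash
python3 -c "
from h import *
go(.587,.168,.20,192);grab('side','side6')"
```

```text
pos [0.5872 0.1674 0.217 ] yaw -167.8 xyz [0.0001 0.0007 0.017 ] twist [-0.      0.0001  0.0022] j7 84.9 t 12.4 F [-0.56 -0.39 -2.19] w 0.0243
```

drive_tool:
  rows:
    - {"xyz": [0,0,0.0015],"twist": [0,0,0],"jaw": 1}
    - {"xyz": [0,0,0.003],"twist": [0,0,0],"jaw": 1}
    - {"xyz": [0,0,0.0045],"twist": [0,0,0],"jaw": 1}
    - {"xyz": [0,0,0.006],"twist": [0,0,0],"jaw": 1}
    - {"xyz": [0,0,0.006],"twist": [0,0,0],"jaw": 1}

```text
clock: 13.08
eef_pos: [0.5872, 0.1674, 0.2109]
eef_rot: [[-0.977, -0.211, -0.0], [-0.211, 0.977, -0.0], [0.0, -0.0, -1.0]]
ft_force: [-0.4, -0.9, -2.0]
width: 0.0244
```

drive_tool:
  rows:
    - {"xyz": [0,0,0.001],"twist": [0,0,0],"jaw": 1}
    - {"xyz": [0,0,0.002],"twist": [0,0,0],"jaw": 1}
    - {"xyz": [0,0,0.003],"twist": [0,0,0],"jaw": 1}
    - {"xyz": [0,0,0.003],"twist": [0,0,0],"jaw": 1}

```text
clock: 13.58
eef_pos: [0.5872, 0.1674, 0.2079]
eef_rot: [[-0.977, -0.211, -0.0], [-0.211, 0.977, -0.0], [0.0, -0.0, -1.0]]
ft_force: [-0.4, -0.1, -2.1]
width: 0.0248
```

drive_tool:
  rows:
    - {"xyz": [0,0,0.001],"twist": [0,0,0],"jaw": 1}
    - {"xyz": [0,0,0.002],"twist": [0,0,0],"jaw": 1}
    - {"xyz": [0,0,0.002],"twist": [0,0,0],"jaw": 1}

```text
clock: 13.95
eef_pos: [0.5872, 0.1673, 0.2059]
eef_rot: [[-0.977, -0.211, -0.0], [-0.211, 0.977, -0.0], [0.0, -0.0, -1.0]]
ft_force: [-0.5, -0.4, -1.6]
width: 0.0245
```

drive_tool:
  rows:
    - {"xyz": [0,0,0.001],"twist": [0,0,0],"jaw": 1}
    - {"xyz": [0,0,0.001],"twist": [0,0,0],"jaw": 1}

```text
clock: 14.2
eef_pos: [0.5872, 0.1673, 0.2049]
eef_rot: [[-0.977, -0.211, -0.0], [-0.211, 0.977, -0.0], [0.0, -0.0, -1.0]]
ft_force: [0.1, 0.3, -1.8]
width: 0.0245
```

drive_tool:
  rows:
    - {"xyz": [0,0,0.001],"twist": [0,0,0],"jaw": 1}
    - {"xyz": [0,0,0.001],"twist": [0,0,0],"jaw": 1}

```text
clock: 14.45
eef_pos: [0.5872, 0.1674, 0.2039]
eef_rot: [[-0.977, -0.211, -0.0], [-0.211, 0.977, -0.0], [0.0, -0.0, -1.0]]
ft_force: [-0.2, 0.6, -2.9]
width: 0.0243
```

drive_tool:
  rows:
    - {"xyz": [0,0,0.001],"twist": [0,0,0],"jaw": 1}
    - {"xyz": [0,0,0.001],"twist": [0,0,0],"jaw": 1}

```text
clock: 14.7
eef_pos: [0.5871, 0.1674, 0.2029]
eef_rot: [[-0.977, -0.211, -0.0], [-0.211, 0.977, -0.0], [0.0, -0.0, -1.0]]
ft_force: [0.3, -0.2, -1.8]
width: 0.0248
```

drive_tool:
  rows:
    - {"xyz": [0,0,0.001],"twist": [0,0,0],"jaw": 1}
    - {"xyz": [0,0,0.001],"twist": [0,0,0],"jaw": 1}

```text
clock: 14.95
eef_pos: [0.5872, 0.1674, 0.2019]
eef_rot: [[-0.977, -0.211, -0.0], [-0.211, 0.977, -0.0], [0.0, 0.0, -1.0]]
ft_force: [-0.5, 0.5, -1.7]
width: 0.0246
```

drive_tool:
  rows:
    - {"xyz": [0,0,0.001],"twist": [0,0,0],"jaw": 1}
    - {"xyz": [0,0,0.001],"twist": [0,0,0],"jaw": 1}

```text
clock: 15.2
eef_pos: [0.5872, 0.1674, 0.2009]
eef_rot: [[-0.977, -0.211, -0.0], [-0.211, 0.977, -0.0], [0.0, -0.0, -1.0]]
ft_force: [0.1, 0.2, -2.2]
width: 0.0247
```

drive_tool:
  rows:
    - {"xyz": [0,0,0.001],"twist": [0,0,0],"jaw": 1}
    - {"xyz": [0,0,0.001],"twist": [0,0,0],"jaw": 1}

```text
clock: 15.45
eef_pos: [0.5872, 0.1673, 0.1999]
eef_rot: [[-0.977, -0.211, -0.0], [-0.211, 0.977, -0.0], [0.0, -0.0, -1.0]]
ft_force: [1.0, -0.2, -1.6]
width: 0.0247
```

drive_tool:
  rows:
    - {"xyz": [0,0,0.001],"twist": [0,0,0],"jaw": 1}
    - {"xyz": [0,0,0.001],"twist": [0,0,0],"jaw": 1}

```text
clock: 15.7
eef_pos: [0.5871, 0.1674, 0.1989]
eef_rot: [[-0.977, -0.211, -0.0], [-0.211, 0.977, -0.0], [0.0, -0.0, -1.0]]
ft_force: [0.3, -0.7, -1.9]
width: 0.0247
```

drive_tool:
  rows:
    - {"xyz": [0,0,0.001],"twist": [0,0,0],"jaw": 1}
    - {"xyz": [0,0,0.001],"twist": [0,0,0],"jaw": 1}

```text
clock: 15.95
eef_pos: [0.5871, 0.1674, 0.1979]
eef_rot: [[-0.977, -0.211, -0.0], [-0.211, 0.977, -0.0], [0.0, -0.0, -1.0]]
ft_force: [-1.2, -0.2, -2.0]
width: 0.0248
```

drive_tool:
  rows:
    - {"xyz": [0,0,0.001],"twist": [0,0,0],"jaw": 1}
    - {"xyz": [0,0,0.001],"twist": [0,0,0],"jaw": 1}

```text
clock: 16.2
eef_pos: [0.5871, 0.1674, 0.1969]
eef_rot: [[-0.977, -0.211, -0.0], [-0.211, 0.977, -0.0], [0.0, -0.0, -1.0]]
ft_force: [0.0, -0.3, -3.1]
width: 0.0247
```

drive_tool:
  rows:
    - {"xyz": [0,0,0.001],"twist": [0,0,0],"jaw": 1}
    - {"xyz": [0,0,0.001],"twist": [0,0,0],"jaw": 1}

```text
clock: 16.45
eef_pos: [0.5871, 0.1674, 0.1959]
eef_rot: [[-0.977, -0.211, -0.0], [-0.211, 0.977, -0.0], [0.0, -0.0, -1.0]]
ft_force: [-0.9, -0.0, -2.1]
width: 0.0245
```

drive_tool:
  rows:
    - {"xyz": [0,0,0.001],"twist": [0,0,0],"jaw": 1}
    - {"xyz": [0,0,0.001],"twist": [0,0,0],"jaw": 1}

```text
clock: 16.7
eef_pos: [0.5872, 0.1673, 0.1949]
eef_rot: [[-0.977, -0.211, -0.0], [-0.211, 0.977, -0.0], [0.0, -0.0, -1.0]]
ft_force: [-0.5, -0.7, -1.4]
width: 0.0246
```

drive_tool:
  rows:
    - {"xyz": [0,0,0.001],"twist": [0,0,0],"jaw": 1}
    - {"xyz": [0,0,0.001],"twist": [0,0,0],"jaw": 1}

```text
clock: 16.95
eef_pos: [0.5872, 0.1673, 0.1939]
eef_rot: [[-0.977, -0.211, -0.0], [-0.211, 0.977, -0.0], [0.0, -0.0, -1.0]]
ft_force: [0.1, 0.0, -1.3]
width: 0.0248
```

drive_tool:
  rows:
    - {"xyz": [0,0,0.001],"twist": [0,0,0],"jaw": 1}
    - {"xyz": [0,0,0.001],"twist": [0,0,0],"jaw": 1}

```text
clock: 17.2
eef_pos: [0.5873, 0.1673, 0.1931]
eef_rot: [[-0.977, -0.211, 0.0], [-0.211, 0.977, -0.0], [-0.0, -0.0, -1.0]]
ft_force: [0.1, -0.4, -0.0]
width: 0.0248
```

drive_tool:
  rows:
    - {"xyz": [0,0,0.001],"twist": [0,0,0],"jaw": 1}
    - {"xyz": [0,0,0.001],"twist": [0,0,0],"jaw": 1}

```text
clock: 17.45
eef_pos: [0.5874, 0.1674, 0.1923]
eef_rot: [[-0.977, -0.211, 0.0], [-0.211, 0.977, 0.0], [-0.001, 0.0, -1.0]]
ft_force: [-0.2, 0.3, 3.9]
width: 0.0241
```

drive_tool:
  rows:
    - {"xyz": [0,0,0.001],"twist": [0,0,0],"jaw": 1}
    - {"xyz": [0,0,0.001],"twist": [0,0,0],"jaw": 1}

```text
clock: 17.7
eef_pos: [0.5874, 0.1674, 0.1913]
eef_rot: [[-0.977, -0.211, 0.001], [-0.211, 0.977, 0.0], [-0.001, 0.0, -1.0]]
ft_force: [-0.2, 0.7, 4.3]
width: 0.0245
```

The teeth are engaging: the cone reads about 6 N net, with lateral forces near zero. I continue in small steps.

drive_tool:
  rows:
    - {"xyz": [0,0,0.0005],"twist": [0,0,0],"jaw": 1}
    - {"xyz": [0,0,0.0005],"twist": [0,0,0],"jaw": 1}

```text
clock: 17.95
eef_pos: [0.5875, 0.1675, 0.1909]
eef_rot: [[-0.977, -0.211, 0.001], [-0.211, 0.977, 0.0], [-0.001, 0.0, -1.0]]
ft_force: [-1.0, 0.3, 7.3]
width: 0.0242
```

drive_tool:
  rows:
    - {"xyz": [0,0,0.0005],"twist": [0,0,0],"jaw": 1}
    - {"xyz": [0,0,0.0005],"twist": [0,0,0],"jaw": 1}

```text
clock: 18.2
eef_pos: [0.5874, 0.1674, 0.1903]
eef_rot: [[-0.977, -0.211, 0.001], [-0.211, 0.977, 0.0], [-0.001, 0.0, -1.0]]
ft_force: [-1.1, -0.2, 6.3]
width: 0.0244
```

drive_tool:
  rows:
    - {"xyz": [0,0,0.0005],"twist": [0,0,0],"jaw": 1}
    - {"xyz": [0,0,0.0005],"twist": [0,0,0],"jaw": 1}

```text
clock: 18.45
eef_pos: [0.5875, 0.1675, 0.1899]
eef_rot: [[-0.977, -0.211, 0.001], [-0.211, 0.977, 0.0], [-0.001, 0.0, -1.0]]
ft_force: [-0.3, 0.9, 7.4]
width: 0.025
```

drive_tool:
  rows:
    - {"xyz": [0,0,0.0005],"twist": [0,0,0],"jaw": 1}
    - {"xyz": [0,0,0.0005],"twist": [0,0,0],"jaw": 1}

```text
clock: 18.7
eef_pos: [0.5876, 0.1675, 0.1895]
eef_rot: [[-0.977, -0.211, 0.001], [-0.211, 0.977, 0.0], [-0.001, 0.0, -1.0]]
ft_force: [-0.6, 0.1, 7.3]
width: 0.0246
```

drive_tool:
  rows:
    - {"xyz": [0,0,0.0005],"twist": [0,0,0],"jaw": 1}
    - {"xyz": [0,0,0.0005],"twist": [0,0,0],"jaw": 1}

```text
clock: 18.95
eef_pos: [0.5874, 0.1674, 0.1887]
eef_rot: [[-0.977, -0.211, 0.001], [-0.211, 0.977, 0.0], [-0.001, 0.0, -1.0]]
ft_force: [1.0, 0.1, -0.7]
width: 0.0245
```

The peak was about 9 N net at z≈0.1895, and the force has now dropped. The seat should be at z≈0.182–0.184.

drive_tool:
  rows:
    - {"xyz": [0,0,0.0005],"twist": [0,0,0],"jaw": 1}
    - {"xyz": [0,0,0.001],"twist": [0,0,0],"jaw": 1}
    - {"xyz": [0,0,0.001],"twist": [0,0,0],"jaw": 1}

```text
clock: 19.32
eef_pos: [0.5872, 0.1674, 0.1873]
eef_rot: [[-0.977, -0.211, -0.0], [-0.211, 0.977, -0.0], [0.0, -0.0, -1.0]]
ft_force: [1.1, 0.1, -0.6]
width: 0.0248
```

drive_tool:
  rows:
    - {"xyz": [0,0,0.0005],"twist": [0,0,0],"jaw": 1}
    - {"xyz": [0,0,0.001],"twist": [0,0,0],"jaw": 1}
    - {"xyz": [0,0,0.001],"twist": [0,0,0],"jaw": 1}

```text
clock: 19.7
eef_pos: [0.5872, 0.1674, 0.1864]
eef_rot: [[-0.977, -0.211, -0.0], [-0.211, 0.977, -0.0], [0.0, -0.0, -1.0]]
ft_force: [0.8, -0.9, 1.5]
width: 0.0247
```

drive_tool:
  rows:
    - {"xyz": [0,0,0.0005],"twist": [0,0,0],"jaw": 1}
    - {"xyz": [0,0,0.0005],"twist": [0,0,0],"jaw": 1}

```text
clock: 19.95
eef_pos: [0.5871, 0.1673, 0.1859]
eef_rot: [[-0.977, -0.211, -0.0], [-0.211, 0.977, -0.0], [0.0, -0.0, -1.0]]
ft_force: [1.3, 0.1, -0.4]
width: 0.0243
```

drive_tool:
  rows:
    - {"xyz": [0,0,0.0005],"twist": [0,0,0],"jaw": 1}
    - {"xyz": [0,0,0.0005],"twist": [0,0,0],"jaw": 1}

```text
clock: 20.2
eef_pos: [0.5871, 0.1673, 0.1854]
eef_rot: [[-0.977, -0.211, -0.0], [-0.211, 0.977, -0.0], [0.0, -0.0, -1.0]]
ft_force: [0.2, 0.7, 0.9]
width: 0.0245
```

drive_tool:
  rows:
    - {"xyz": [0,0,0.0005],"twist": [0,0,0],"jaw": 1}
    - {"xyz": [0,0,0.0005],"twist": [0,0,0],"jaw": 1}

```text
clock: 20.45
eef_pos: [0.5867, 0.1671, 0.1844]
eef_rot: [[-0.977, -0.211, -0.001], [-0.211, 0.977, -0.001], [0.001, -0.0, -1.0]]
ft_force: [1.0, -0.3, -5.7]
width: 0.0247
```

The click: the teeth are snapping into the groove and drawing the tube down. The seat should be about 2 mm further.

drive_tool:
  rows:
    - {"xyz": [0,0,0.0005],"twist": [0,0,0],"jaw": 1}
    - {"xyz": [0,0,0.0005],"twist": [0,0,0],"jaw": 1}

```text
clock: 20.7
eef_pos: [0.5871, 0.1674, 0.1844]
eef_rot: [[-0.977, -0.211, -0.0], [-0.211, 0.977, -0.0], [0.0, 0.0, -1.0]]
ft_force: [0.3, -0.2, -4.2]
width: 0.0242
```

drive_tool:
  rows:
    - {"xyz": [0,0,0.0005],"twist": [0,0,0],"jaw": 1}
    - {"xyz": [0,0,0.0005],"twist": [0,0,0],"jaw": 1}

```text
clock: 20.95
eef_pos: [0.5872, 0.1674, 0.184]
eef_rot: [[-0.977, -0.211, 0.0], [-0.211, 0.977, 0.0], [-0.0, 0.0, -1.0]]
ft_force: [0.1, -0.5, -1.3]
width: 0.0248
```

drive_tool:
  rows:
    - {"xyz": [0,0,0.0005],"twist": [0,0,0],"jaw": 1}
    - {"xyz": [0,0,0.0005],"twist": [0,0,0],"jaw": 1}

```text
clock: 21.2
eef_pos: [0.5872, 0.1674, 0.1835]
eef_rot: [[-0.977, -0.211, 0.0], [-0.211, 0.977, -0.0], [-0.0, -0.0, -1.0]]
ft_force: [0.5, -0.6, -2.3]
width: 0.0249
```

drive_tool:
  rows:
    - {"xyz": [0,0,0.0005],"twist": [0,0,0],"jaw": 1}
    - {"xyz": [0,0,0.0005],"twist": [0,0,0],"jaw": 1}

```text
clock: 21.45
eef_pos: [0.5872, 0.1674, 0.183]
eef_rot: [[-0.977, -0.211, -0.0], [-0.211, 0.977, -0.0], [0.0, -0.0, -1.0]]
ft_force: [1.2, 0.9, -1.8]
width: 0.0245
```

drive_tool:
  rows:
    - {"xyz": [0,0,0.0005],"twist": [0,0,0],"jaw": 1}
    - {"xyz": [0,0,0.0005],"twist": [0,0,0],"jaw": 1}

```text
clock: 21.7
eef_pos: [0.5872, 0.1674, 0.1825]
eef_rot: [[-0.977, -0.211, -0.0], [-0.211, 0.977, -0.0], [0.0, -0.0, -1.0]]
ft_force: [-0.4, 0.5, -2.3]
width: 0.0243
```

drive_tool:
  rows:
    - {"xyz": [0,0,0.0005],"twist": [0,0,0],"jaw": 1}
    - {"xyz": [0,0,0.0005],"twist": [0,0,0],"jaw": 1}

```text
clock: 21.95
eef_pos: [0.5873, 0.1674, 0.1823]
eef_rot: [[-0.977, -0.211, 0.0], [-0.211, 0.977, 0.0], [-0.0, 0.0, -1.0]]
ft_force: [-0.5, -0.3, 3.6]
width: 0.0243
```

The seat is reached, with a steep rise to about 6 N net. One small firm press confirms it.

drive_tool:
  rows:
    - {"xyz": [0,0,0.0003],"twist": [0,0,0],"jaw": 1}
    - {"xyz": [0,0,0.0003],"twist": [0,0,0],"jaw": 1}
    - {"xyz": [0,0,0.0003],"twist": [0,0,0],"jaw": 1}

```text
clock: 22.32
eef_pos: [0.5875, 0.1674, 0.1822]
eef_rot: [[-0.977, -0.211, 0.001], [-0.211, 0.977, 0.0], [-0.001, 0.0, -1.0]]
ft_force: [-1.2, -1.0, 7.4]
width: 0.0244
```

drive_tool:
  rows:
    - {"xyz": [0,0,0.0003],"twist": [0,0,0],"jaw": 1}
    - {"xyz": [0,0,0.0003],"twist": [0,0,0],"jaw": 1}

```text
clock: 22.58
eef_pos: [0.5876, 0.1674, 0.1822]
eef_rot: [[-0.977, -0.211, 0.001], [-0.211, 0.977, 0.0], [-0.001, 0.0, -1.0]]
ft_force: [-2.0, -2.1, 10.5]
width: 0.0245
```

It is seated: about 12.5 N net and z no longer moves. Now the gentle pull check upwards.

drive_tool:
  rows:
    - {"xyz": [0,0,-0.001],"twist": [0,0,0],"jaw": 1}
    - {"xyz": [0,0,-0.0018],"twist": [0,0,0],"jaw": 1}
    - {"xyz": [0,0,-0.0025],"twist": [0,0,0],"jaw": 1}
    - {"xyz": [0,0,-0.0025],"twist": [0,0,0],"jaw": 1}

```text
clock: 23.08
eef_pos: [0.5871, 0.1674, 0.1838]
eef_rot: [[-0.977, -0.211, -0.0], [-0.211, 0.977, -0.0], [0.0, -0.0, -1.0]]
ft_force: [0.3, -0.9, -1.4]
width: 0.0243
```

drive_tool:
  rows:
    - {"xyz": [0,0,-0.0005],"twist": [0,0,0],"jaw": 1}
    - {"xyz": [0,0,-0.0005],"twist": [0,0,0],"jaw": 1}

```text
clock: 23.32
eef_pos: [0.5871, 0.1674, 0.1843]
eef_rot: [[-0.977, -0.211, -0.0], [-0.211, 0.977, -0.0], [0.0, -0.0, -1.0]]
ft_force: [-0.2, 0.0, -2.2]
width: 0.0242
```

drive_tool:
  rows:
    - {"xyz": [0,0,-0.0004],"twist": [0,0,0],"jaw": 1}
    - {"xyz": [0,0,-0.0004],"twist": [0,0,0],"jaw": 1}

```text
clock: 23.58
eef_pos: [0.587, 0.1673, 0.1845]
eef_rot: [[-0.977, -0.211, -0.001], [-0.211, 0.977, -0.0], [0.001, -0.0, -1.0]]
ft_force: [0.7, 0.1, -9.2]
width: 0.0245
```

The teeth hold with about 7 N net. I pull a touch further to confirm, then press back down onto the seat before letting go.

drive_tool:
  rows:
    - {"xyz": [0,0,-0.00015],"twist": [0,0,0],"jaw": 1}
    - {"xyz": [0,0,-0.00015],"twist": [0,0,0],"jaw": 1}

```text
clock: 23.82
eef_pos: [0.5869, 0.1673, 0.1846]
eef_rot: [[-0.977, -0.211, -0.001], [-0.211, 0.977, -0.0], [0.001, -0.0, -1.0]]
ft_force: [2.0, 0.2, -14.0]
width: 0.0245
```

drive_tool:
  rows:
    - {"xyz": [0,0,0.0012],"twist": [0,0,0],"jaw": 1}
    - {"xyz": [0,0,0.0022],"twist": [0,0,0],"jaw": 1}
    - {"xyz": [0,0,0.0029],"twist": [0,0,0],"jaw": 1}
    - {"xyz": [0,0,0.0029],"twist": [0,0,0],"jaw": 1}

```text
clock: 24.32
eef_pos: [0.5874, 0.1674, 0.1823]
eef_rot: [[-0.977, -0.211, 0.0], [-0.211, 0.977, 0.0], [-0.001, 0.0, -1.0]]
ft_force: [0.3, 0.5, -1.2]
width: 0.0244
```

It held at about 12 N net and returned to the seat without slipping (z 0.1823). Release and retreat.

drive_tool:
  rows:
    - {"xyz": [0,0,0],"twist": [0,0,0],"jaw": 0.35}
    - {"xyz": [0,0,0],"twist": [0,0,0],"jaw": 0.2}
    - {"xyz": [0,0,0],"twist": [0,0,0],"jaw": -0.2}
    - {"xyz": [0,0,0],"twist": [0,0,0],"jaw": -0.4}
    - {"xyz": [0,0,0],"twist": [0,0,0],"jaw": -0.4}
  newtons: 20

```text
clock: 24.95
eef_pos: [0.5872, 0.1673, 0.182]
eef_rot: [[-0.977, -0.211, -0.0], [-0.211, 0.977, -0.0], [0.0, -0.0, -1.0]]
ft_force: [-0.1, -0.1, 0.5]
width: 0.0597
```

drive_tool:
  rows:
    - {"xyz": [0,0,-0.01],"twist": [0,0,0],"jaw": -0.4}
    - {"xyz": [0,0,-0.03],"twist": [0,0,0],"jaw": -0.4}
    - {"xyz": [0,0,-0.06],"twist": [0,0,0],"jaw": -0.4}
    - {"xyz": [0,0,-0.1],"twist": [0,0,0],"jaw": -0.4}
    - {"xyz": [0,0,-0.13],"twist": [0,0,0],"jaw": -0.4}
    - {"xyz": [0,0,-0.15],"twist": [0,0,0],"jaw": -0.4}
    - {"xyz": [0,0,-0.15],"twist": [0,0,0],"jaw": -0.4}
    - {"xyz": [0,0,-0.15],"twist": [0,0,0],"jaw": -0.4}

```text
clock: 25.95
eef_pos: [0.5869, 0.1673, 0.3317]
eef_rot: [[-0.977, -0.211, -0.001], [-0.211, 0.977, -0.0], [0.001, -0.0, -1.0]]
ft_force: [-0.3, -0.5, -0.4]
width: 0.0601
```

```bash
python3 - <<'E'
from h import *
np.set_printoptions(precision=4,suppress=True)
p,d,c=grab('wrist','w9');X=cloud(d,c);r=np.hypot(X[...,0]-.587,X[...,1]-.168)
q=X[(r<.02)&(X[...,2]>.19)&(X[...,2]<.23)];print('top',len(q),q.mean(0),np.percentile(q[:,2],90))
q=X[(r>.022)&(r<.06)&(X[...,2]>.112)&(X[...,2]<.16)];dd=q[:,:2]-[.587,.168];print('spout',len(q),np.degrees(np.arctan2(*dd.mean(0)[::-1])))
s,d,c=grab('side','s9')
cv2.imwrite('pics/f9.png',np.hstack([cv2.resize(s,(400,300)),cv2.resize(p,(400,300))])[:,:,::-1])
print(ctrl.read_state()['ft_force'])
E
```

```text
top 951 [0.5862 0.1692 0.201 ] 0.20251356849945007
spout 343 -169.7512319451467
[-0.7592  0.5466  0.4781]
```

View pics/f9.png

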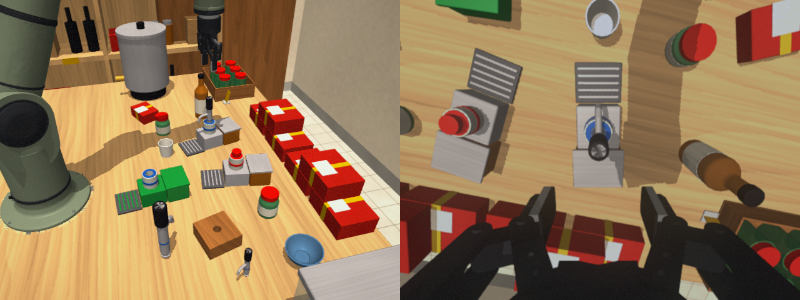

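```bash
python3 -c "
from rig import ticket
print(ticket.job_done())"
```

```text
the job is handed in; nothing more can be done
None
```

I moved the middle-sized steel tube from the rack to the blue-collared tap, where it is clicked in, seated and left standing. The job was handed in at about 26 s.

- **Insertion:** the push peaked at about 9 N as the teeth spread. After the click I pressed the tube onto the seat with about 12.5 N, well under the 26 N limit. The foot is about 39 mm below the mouth.
- **Pull check:** the tube lifted about 2.3 mm, then the teeth held against roughly 12 N. I lowered it back onto the seat and let go.
- **Last checks:** the sleeve top measured 0.2025 m, so the foot is at 0.0625 m, against 0.0613 m from the arm's own position. The spout points at -170°, within about 2° of the tray direction (-168°). The gripper was clear, and nothing looked toppled or shifted in the final side and wrist pictures; I judged that by eye.
- **Disagreement:** the side camera read about 3–4 mm lower in y than the top and wrist cameras. I relied on the top and wrist views and on foot-to-mouth alignment within the same picture. Side forces stayed within about 2 N.

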